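# Put the file holder away in the push-to-open drawer

## Robot

A 7-joint arm with a two-finger parallel gripper is mounted at the origin on the work surface. World frame = base frame: x ahead of the robot, y to its left, z up, the work surface at z = 0. Lengths are in m, angles in rad, forces in N, time in s.
With the tool pointing down it reaches from about 0.425 to 0.925 m from the base axis. Payload 6.8 kg.
Tool frame: the origin (TCP) lies at the very end of the fingers, on their centre line; the grasp point (between the pads) lies 19 mm behind it; z points along the fingers, y is the line along which they close (so a half turn about z gives the same grasp; the last joint's range is limited). The gripper opens to 85 mm and grips with 20 to 120 N. Pads are 22 mm wide; open, the fingers measure 114 mm over their backs; the gripper's body (76 mm by 85 mm) begins 54 mm behind the grasp point. The pads swing forward as they close: fully open they stand 13 mm farther back than shut.
Start: joints at [-1.213, 0.477, 0.022, 1.555, -0.011, 1.109, -0.083], TCP at [0.303, 0.603, 0.231] pointing down, gripper open.
Joint ranges: [-2.96, 2.96], [-0.34, 2.1], [-1.41, 1.46], [0.24, 2.44], [-1.37, 4.51], [0.17, 1.92], [-2.96, 2.96]. Speed limits (rad/s): [2.39, 2.39, 3.14, 3.14, 3.14, 3.14, 3.14].

## Interface

Orientations are given as a rotation vector (axis times angle).
In Python, from bench import monitor, optics, r gives the robot as it stands.
- The arm moves only by the shell command python3 -m crank 'ROWS' [OPENING] [FORCE]. ROWS is JSON, a list of rows, each a list of 2 entries, a list of its own where there are three numbers: the shift along the tool's x, y, z in cm, then the turn, a rotation vector about the tool's x, y, z in rad. A call has 1 to 5 rows; each row shifts and turns the commanded pose from where the row before left it, along the tool's axes as they then stand; what a row does not reach is not made up. A row lasts 1/10 s, in which the tool goes at most 50 mm and 8.59 degrees, less where a joint would pass 70% of its speed; a pose out of reach is approached as far as the arm can. A call is refused whole if a number of a shift passes 5 or a number of a turn 0.15, either way. A call with a gripper value outside its range is refused whole. OPENING is the finger opening in cm, from 0 to 8.54, set as the call begins (- or left out, the last holds). The fingers move at their own pace and stop on an object; FORCE is the grip in N (left out, the last holds). Time passes only in rows, so rows that do not move let the fingers close. It gives the time, the measured TCP pose, the force, the opening and the grip force at its end, in the units of the state.
- monitor.get_obs(): the state, without advancing time (a new reading comes with each control period).
- optics.grab_frame(name): name is "scene" or "top" or "wrist"; returns (picture, depth): 420x560x3 uint8, red, green, blue; 420x560 float32, m along the optical axis (not along the pixel's ray), 0 where there is no reading.
- optics.camera_model(name): a dict with "vertical_fov" (degrees; the focal length in pixels is half the picture's height over the tangent of half this angle, whatever the lens; pixels are square), "cx", "cy" (the principal point, pixels), "D" ([k1, k2, p1, p2, k3] as OpenCV has them; the pictures are not rectified), "R" (3x3) and "t" (3): a world point X has camera coordinates R X + t; the wrist camera has in their place "hand_eye" (4x4, takes a point from camera to tool coordinates, whose origin is the TCP and whose axes are the flange's). Camera axes: x right, y down, z forward; pixel columns grow to the right and rows downward; lengths in m; the calibration is good to about 2 mm. A picture is of the moment at which its call begins: read the wrist's pose just before it. camera_model takes no time and is no camera call.
- r.hand_in(): hands the job in; it is judged then, once.
The state is a dict: "clock": time; "joints": joint angles; "qvel": joint speeds; "tau": joint torques, N m; "tcp_pos": TCP position; "orientation": TCP orientation; "contact_force": force on the tool from outside, world axes, zero at the start; "moment": the same for the moment, N m; "grip_width": finger opening in m; "gripper_force": force on a finger pad.
Only numpy, scipy, OpenCV 4.12 (cv2) and the standard library are available. Lean on these libraries where they do the work, as an engineer would, in place of code of your own. Each camera call takes 0.05 s, during which the arm holds its last target. There are 200 camera calls.

## Task

Press the round steel pad on top of the low oak box until its hidden drawer springs out. Then put the steel file holder (the block with the two thumbscrews) into the drawer, flat with its thumbscrews up and set down rather than dropped, and leave the drawer standing open.

Things in the scene. Friction and masses are not known exactly. Their poses are not given: they have to be found in the camera images.
- pad_top (a point): Centre of the top of the round steel push pad, 32 mm wide, 10 mm proud of a fixed oak box (150 deep, 160 wide, 60 high). It lies 40 mm behind the box's plain front (towards the robot), 45 mm left of its middle. Axes: x to the box's back, y left, z up. Pushed straight down it goes 7 mm (spring 2.4 to 5.2 N), frees the latch after about 4 mm and springs back. A loose file lies at the top's back.
- drawer (a joint): How far the hidden drawer is out, in m: 0 shut (its front panel is the front of the oak box, without a handle), 0.110 fully out. Freed by the pad it springs out by itself in under a second, straight forward towards the robot; a weak spring (about 2 N) then keeps it out.
- drawer_floor (a point): Point on the drawer's inner floor, 10 mm above the bench; moves with the drawer. When it is out this is the middle of its open part: 100 mm along x (from the front panel to the box's face) by 124 mm along y (between side walls). Axes as pad_top. Above this floor rise the side walls 24 mm, the front panel (10 mm thick) 42 mm, the box's top 50 mm.
- file_holder: Steel file holder on the bench: a block 60 mm long (its x), 30 wide (its y), 22 high, with two round thumbscrews 13 mm across on top, 18 mm either side of the middle along x, reaching 35 mm above its underside. Origin: centre of the underside, z up. About 0.18 kg. A plain grey whetstone of nearly the same size, without screws, and a cork block lie near it.

How it is judged:
By the outcome, as a careful person would: the job done as asked, in the order asked, and still so for the second after the job is handed in, with the robot touching nothing.
It also fails if it takes over 48 s, if anything falls off the work surface, if the arm or the gripper's body presses on something with over 40 N, if the wrist force passes 120 N, or if a joint passes its speed limit or range.

## Working session

There is one attempt and no reset: what is moved stays moved. The work goes in short steps, Python scripts to look and compute and a shell command to move; the robot and the scene stay as the last step left them, time stands still between calls to the robot, and variables do not carry over. Pictures are saved under pics/ and viewed, at most 10 in all, crops included, and the job is handed in when it is done.

```bash
ls; mkdir -p pics
cat > h.py <<'E'
import numpy as np, cv2
from scipy.spatial.transform import Rotation as Ro
from bench import monitor, optics, r
def cam(n,obs=None):
    c=optics.camera_model(n); f=210/np.tan(np.radians(c["vertical_fov"])/2)
    K=np.array([[f,0,c["cx"]],[0,f,c["cy"]],[0,0,1.]]); D=np.array(c["D"],float)
    if "R" in c: R=np.array(c["R"]);t=np.array(c["t"])
    else:
        H=np.array(c["hand_eye"]); Rt=Ro.from_rotvec(obs["orientation"]).as_matrix()
        Rc=Rt@H[:3,:3]; pc=Rt@H[:3,3]+np.array(obs["tcp_pos"]); R=Rc.T;t=-R@pc
    return K,D,R,t
def ray(C,px):
    K,D,R,t=C; u=cv2.undistortPoints(np.array(px,float).reshape(-1,1,2),K,D).reshape(-1,2)
    d=np.c_[u,np.ones(len(u))]@R; return -R.T@t,d
def onz(C,px,z):
    o,d=ray(C,px); return o+d*((z-o[2])/d[:,2])[:,None]
def cloud(C,depth):
    v,u=np.mgrid[:420,:560]; o,d=ray(C,np.c_[u.ravel(),v.ravel()])
    return (o+d*depth.reshape(-1,1)).reshape(420,560,3)
def proj(C,P):
    K,D,R,t=C; return cv2.projectPoints(np.array(P,float).reshape(-1,3),cv2.Rodrigues(R)[0],t,K,D)[0].reshape(-1,2)
def tri(C1,p1,C2,p2):
    A=[];b=[]
    for C,p in((C1,p1),(C2,p2)):
        o,d=ray(C,[p]);d=d[0]/np.linalg.norm(d[0]);M=np.eye(3)-np.outer(d,d);A.append(M);b.append(M@o)
    return np.linalg.solve(sum(A),sum(b))
def save(n,im): cv2.imwrite(f"pics/{n}.png",im[...,::-1])
E
python3 - <<'E'
from h import *
o=monitor.get_obs();print(o)
for n in("scene","top"):
    p,d=optics.grab_frame(n);save(n,p);np.savez(n,p=p,d=d)
    print(n,[np.round(x,3).tolist() for x in cam(n)])
E
```

```text
pics
{'clock': 0.0, 'joints': array([-1.21309721,  0.4778137 ,  0.02232664,  1.55646513, -0.01150697,
        1.10928304, -0.08314685]), 'qvel': array([ 1.12329555e-03, -1.89447562e-03, -2.49938979e-04,  5.41096978e-06,
        1.14189440e-04,  4.68886685e-05,  5.76138362e-04]), 'tau': array([ 1.04792889e-05, -5.96465743e+01,  1.60817385e+00, -2.81196874e+01,
        1.25771365e-02,  9.68335080e-03,  1.52168752e-05]), 'tcp_pos': array([0.30290433, 0.60255259, 0.23031056]), 'orientation': array([-7.25034618e-01, -3.05647240e+00,  2.85289479e-03]), 'contact_force': array([ 0.41000252,  0.9540173 , -0.25272682]), 'moment': array([-0.02242122, -0.02120672,  0.00747348]), 'gripper_force': 0.0, 'grip_width': 0.08535912075249474}
scene [[[403.469, 0.0, 274.336], [0.0, 403.469, 210.386], [0.0, 0.0, 1.0]], [0.023, 0.0, 0.0, 0.0, 0.0], [[-0.711, 0.703, -0.019], [0.525, 0.513, -0.68], [-0.468, -0.493, -0.733]], [0.343, -0.286, 1.18]]
top [[[406.795, 0.0, 275.474], [0.0, 406.795, 203.249], [0.0, 0.0, 1.0]], [-0.1, 0.0, 0.0, 0.0, 0.0], [[-0.019, -1.0, 0.012], [-0.995, 0.017, -0.102], [0.102, -0.014, -0.995]], [0.113, 0.538, 0.809]]
```

View pics/top.png

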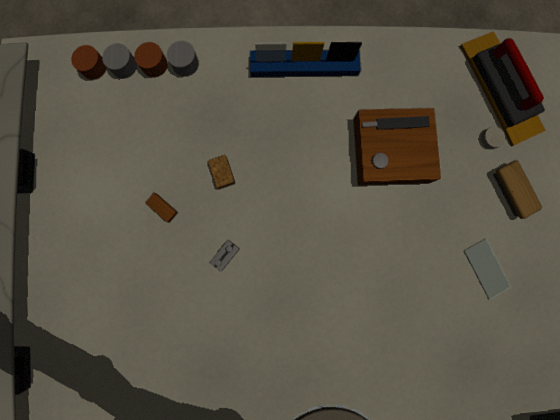

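View pics/scene.png

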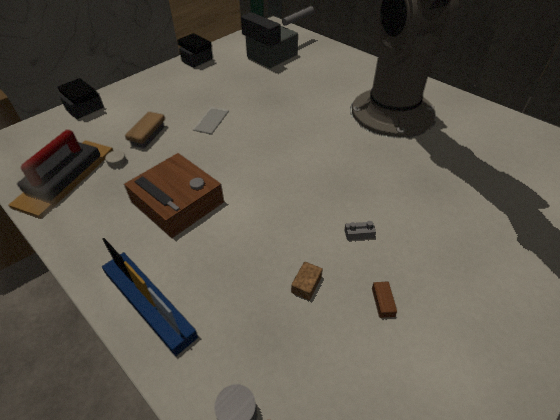

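The top view shows the oak box at about (397,146) with its pad at (380,160) and the file at (400,123). The holder with its two screws is at (224,255), cork at (221,171). In the scene view the pad is at (197,183) and the holder at (360,230). Next I measure from both views.

Run:
```python
from h import *
T=cam("top");S=cam("scene")
tp=np.load("top.npz");sp=np.load("scene.npz")
ct=cloud(T,tp["d"]);cs=cloud(S,sp["d"])
print("pad depth",ct[160,380],cs[183,197])
# pad blob: grey on brown
def blob(im,box,f):
    x0,y0,x1,y1=box;c=im[y0:y1,x0:x1].astype(int);m=f(c).astype(np.uint8)
    n,l,s,ce=cv2.connectedComponentsWithStats(m);k=1+np.argmax(s[1:,4]);
    cn=cv2.findContours((l==k).astype(np.uint8),cv2.RETR_EXTERNAL,cv2.CHAIN_APPROX_NONE)[0][0]
    return ce[k]+[x0,y0],s[k,4],cn.reshape(-1,2)+[x0,y0]
grey=lambda c:(c[...,0]-c[...,2]<40)&(c.sum(2)>200)
a=blob(tp["p"],(368,148,394,172),grey);b=blob(sp["p"],(187,174,208,194),grey)
print("pad",a[:2],b[:2],tri(T,a[0],S,b[0]),onz(T,[a[0]],.07),onz(S,[b[0]],.07))
# box top by depth height
for n,c in(("top",ct),("scene",cs)):
    m=(abs(c[...,2]-.06)<.006)&(abs(c[...,0]-a[0][0]*0-onz(T,[a[0]],.07)[0,0])<.2)&(abs(c[...,1]-onz(T,[a[0]],.07)[0,1])<.2)
    P=c[m][:,:2].astype(np.float32);rc=cv2.minAreaRect(P*1000);print(n,len(P),rc,c[m][:,2].mean())
hp=onz(T,[[224,255]],.022)[0]
for n,c in(("top",ct),("scene",cs)):
    near=np.hypot(c[...,0]-hp[0],c[...,1]-hp[1])<.06
    m=near&(c[...,2]>.012);P=c[m];print(n,"holder",len(P),cv2.minAreaRect((P[:,:2]*1000).astype(np.float32)),np.percentile(P[:,2],[5,25,50,75,95,99]))
    hi=P[P[:,2]>.029];print(hi.mean(0) if len(hi) else 0)
v=np.vstack([cv2.resize(tp["p"][225:285,190:260],(560,480),interpolation=2)[:300*0+480]])
w=cv2.resize(sp["p"][205:255,325:395],(560,400),interpolation=2)
save("hz",cv2.resize(np.clip(np.vstack([v,w]).astype(float)*1.5,0,255).astype(np.uint8),(382,600)))
```

```text
pad depth [ 0.61776685 -0.1055415   0.07159296] [ 0.61995535 -0.10140911  0.07004573]
pad (array([380.53293413, 160.02994012]), np.int32(167)) (array([195.98165138, 181.80733945]), np.int32(109)) [ 0.61836236 -0.10751021  0.06855565] [[ 0.61802578 -0.10706402  0.07      ]] [[ 0.61916367 -0.10615098  0.07      ]]
top 5231 ((654.13330078125, -151.18603515625), (151.1615753173828, 162.4248809814453), 0.9696882367134094) 0.06043942682870047
scene 3234 ((655.1900634765625, -149.833984375), (152.89695739746094, 165.1129150390625), 0.7209678888320923) 0.06051829068537517
top holder 431 ((435.13555908203125, 210.6546630859375), (30.74343490600586, 59.50859451293945), 48.669158935546875) [0.01984385 0.02129352 0.02242144 0.02386479 0.03566835 0.03672746]
[0.43593586 0.20993725 0.03499048]
scene holder 402 ((436.0983581542969, 211.99417114257812), (33.64229202270508, 60.03813171386719), 52.31049346923828) [0.01398821 0.02081331 0.02224042 0.02377652 0.0356257  0.03692522]
[0.43625419 0.21276716 0.03453258]
```

View pics/hz.png

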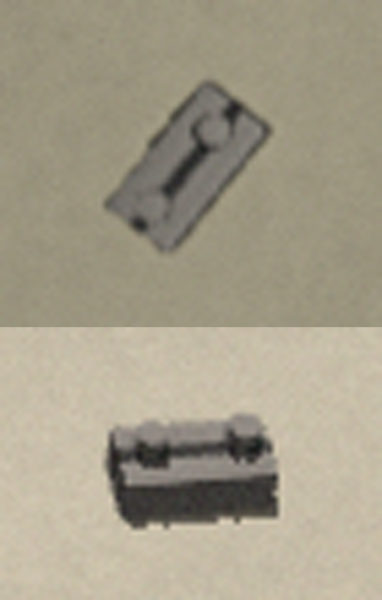

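The crop confirms the holder: a block with two round screws along its long axis, which runs up-right in the top view (yaw about -40°). I'll pass over it first for wrist views, with the gripper closing on the way.

```bash
cat >> h.py <<'E'
def plan(p,ydeg=None,show=True):
    o=monitor.get_obs();R=Ro.from_rotvec(o["orientation"]).as_matrix()
    s=R.T@(np.array(p)-o["tcp_pos"])*100
    yd=np.degrees(np.arctan2(R[1,1],R[0,1]))
    print("t",round(o["clock"],2),"tcp",np.round(o["tcp_pos"],4),"ydeg",round(yd,2),"tilt z",np.round(R[:,2],4),"| shift cm",np.round(s,2),"norm",round(np.linalg.norm(s),2))
    if ydeg is not None:
        c,sn=np.cos(np.radians(ydeg)),np.sin(np.radians(ydeg))
        Rt=np.array([[-sn,c,0],[c,sn,0],[0,0,-1.]]) # cols x,y,z
        if abs((ydeg-yd+180)%360-180)>90: Rt[:,:2]*=-1
        print("  turn",np.round(Ro.from_matrix(R.T@Rt).as_rotvec(),4),"shift in target axes",np.round(Rt.T@(np.array(p)-o["tcp_pos"])*100,2))
    return s
E
python3 -c "
from h import *
print(np.round(optics.camera_model('wrist')['hand_eye'],3).tolist())
plan([.4355,.211,.23],50)"
python3 -m crank '[[[-3.3,-3.2,0],[0,0,0]],[[-3.3,-3.2,0],[0,0,0]],[[-3.3,-3.2,0],[0,0,0]],[[-3.3,-3.2,0],[0,0,0]],[[-3.3,-3.2,0],[0,0,0]]]' 0 30; python3 -m crank '[[[-3.3,-3.2,0],[0,0,0]],[[-3.3,-3.2,0],[0,0,0]],[[0,0,0],[0,0,0]]]'
python3 - <<'E'
from h import *
plan([.4355,.211,.23],50)
o=monitor.get_obs();p,d=optics.grab_frame("wrist");W=cam("wrist",o)
print(proj(W,[[.4355,.211,.02]]));save("w1",p);np.savez("w1",p=p,d=d,pos=o["tcp_pos"],ori=o["orientation"])
E
```

```text
[[-0.0, -0.953, -0.304, 0.078], [1.0, -0.0, 0.001, 0.0], [-0.001, -0.304, 0.953, -0.145], [0.0, 0.0, 0.0, 1.0]]
t 0.1 tcp [0.3029 0.6026 0.2304] ydeg 63.32 tilt z [-6.0e-04 -1.5e-03 -1.0e+00] | shift cm [-29.43 -29.04   0.09] norm 41.35
  turn [-0.0016  0.0003  0.2324] shift in target axes [-35.33 -21.48   0.04]
clock: 0.6
tcp_pos: [0.3789, 0.3839, 0.231]
orientation: [-0.725, -3.057, 0.001]
contact_force: [0.9, 0.2, 0.2]
grip_width: 0.0124
gripper_force: 0.0
clock: 0.9
tcp_pos: [0.4113, 0.2921, 0.2311]
orientation: [0.74, 3.052, -0.005]
contact_force: [0.4, 0.7, -0.8]
grip_width: -0.0
gripper_force: 0.0
t 0.9 tcp [0.4113 0.2921 0.2311] ydeg 62.75 tilt z [ 1.0e-04 -3.1e-03 -1.0e+00] | shift cm [-5.86 -6.1   0.13] norm 8.46
  turn [-0.0026  0.0018  0.2225] shift in target axes [-7.06 -4.65  0.11]
[[226.70796176 224.51787126]]
```

View pics/w1.png

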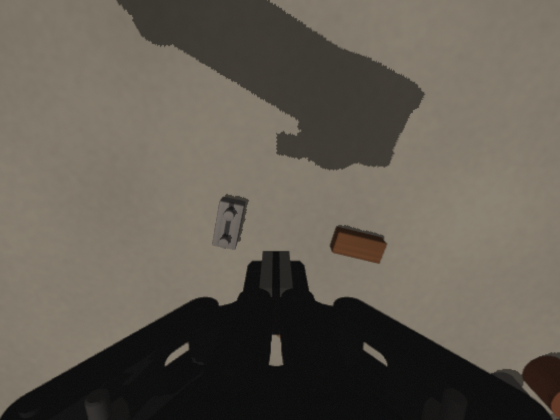

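The wrist view shows the holder at (229,222), within 3 px of its predicted place, and the brown block at (358,245). Now to the pad.

Run:
```python
from h import *
w=np.load("w1.npz");W=cam("wrist",dict(tcp_pos=w["pos"],orientation=w["ori"]));c=cloud(W,w["d"])
m=(np.hypot(c[...,0]-.4355,c[...,1]-.211)<.06)&(c[...,2]>.012);P=c[m]
print(cv2.minAreaRect((P[:,:2]*1000).astype(np.float32)),np.percentile(P[:,2],[5,50,95]),P[P[:,2]>.029].mean(0))
plan([.6185,-.107,.095])
```

```text
((425.4591064453125, 222.07391357421875), (32.99626159667969, 89.70562744140625), 46.72162628173828) [0.02299643 0.03782032 0.30894822] [0.40664193 0.25139481 0.25837838]
t 0.95 tcp [0.4101 0.2957 0.2312] ydeg 62.95 tilt z [-1.e-04 -1.e-03 -1.e+00] | shift cm [-36.87 -26.38  13.66] norm 47.35
```

```bash
python3 -m crank '[[[-3.7,-2.6,1],[0,0,0]],[[-3.7,-2.6,1],[0,0,0]],[[-3.7,-2.6,1],[0,0,0]],[[-3.7,-2.6,1],[0,0,0]],[[-3.7,-2.6,1],[0,0,0]]]' >/dev/null; python3 -m crank '[[[-3.7,-2.6,1],[0,0,0]],[[-3.7,-2.6,1],[0,0,0]],[[-3.7,-2.6,1],[0,0,0]],[[-3.7,-2.6,1],[0,0,0]],[[-3.6,-2.6,1],[0,0,0]]]' >/dev/null; python3 -m crank '[[[0,0,0],[0,0,0]],[[0,0,0],[0,0,0]]]'
python3 -c "
from h import *
plan([.6185,-.107,.075],63)"
```

```text
clock: 2.15
tcp_pos: [0.622, -0.0987, 0.1303]
orientation: [-0.726, -3.055, 0.0]
contact_force: [-0.5, 1.1, -1.0]
grip_width: 0.0001
gripper_force: 0.0
t 2.15 tcp [ 0.622  -0.0987  0.1303] ydeg 63.26 tilt z [-1.4e-03  3.0e-04 -1.0e+00] | shift cm [-0.07 -0.9   5.53] norm 5.6
  turn [-0.0004 -0.0014  0.0045] shift in target axes [-0.07 -0.9   5.53]
```

```bash
python3 -m crank '[[[-0.1,-0.4,2.6],[0,0,0]],[[0,-0.5,2.6],[0,0,0]],[[0,0,0],[0,0,0]],[[0,0,0],[0,0,0]]]'
python3 -m crank '[[[0,0,0.5],[0,0,0]],[[0,0,0.4],[0,0,0]],[[0,0,0.3],[0,0,0]],[[0,0,0.15],[0,0,0]],[[0,0,0],[0,0,0]]]'
```

```text
clock: 2.55
tcp_pos: [0.6187, -0.1052, 0.0795]
orientation: [-0.721, -3.057, -0.001]
contact_force: [0.3, -0.8, 0.3]
grip_width: 0.0001
gripper_force: 0.0
clock: 3.05
tcp_pos: [0.6195, -0.1067, 0.0663]
orientation: [0.724, 3.056, 0.001]
contact_force: [0.5, 2.6, 3.3]
grip_width: 0.0001
gripper_force: 1.8
```

```bash
python3 -m crank '[[[0,0,0.2],[0,0,0]],[[0,0,0.1],[0,0,0]],[[0,0,0],[0,0,0]],[[0,0,0],[0,0,0]]]'
python3 - <<'E'
from h import *
p,d=optics.grab_frame("top");c=cloud(cam("top"),d)
m=(c[...,2]>.025)&(c[...,0]<.58)&(c[...,0]>.42)&(c[...,1]<-.05)&(c[...,1]>-.27)
print(m.sum(), c[m].min(0) if m.any() else 0)
E
```

```text
clock: 3.45
tcp_pos: [0.6195, -0.1068, 0.0632]
orientation: [0.724, 3.056, 0.001]
contact_force: [1.3, 2.8, 4.5]
grip_width: 0.0
gripper_force: 2.5
7287 [ 0.45214095 -0.225058    0.0251015 ]
```

```bash
python3 -m crank '[[[0,0,-2],[0,0,0]],[[0,0,-4],[0,0,0]],[[1,1,-3],[0,0,0.1]],[[0,0,0],[0,0,0.135]]]' 7
python3 -c "
from h import *
plan([.466,.185,.18],50)
p,d=optics.grab_frame('top');save('t2',p);np.savez('t2',p=p,d=d)"
```

```text
clock: 3.9
tcp_pos: [0.6159, -0.0936, 0.1565]
orientation: [1.083, 2.944, 0.003]
contact_force: [0.6, 0.9, -1.0]
grip_width: 0.0579
gripper_force: 0.0
t 3.9 tcp [ 0.6159 -0.0936  0.1565] ydeg 49.61 tilt z [ 5.4e-03  4.0e-04 -1.0e+00] | shift cm [29.46 11.52 -2.42] norm 31.73
  turn [ 0.0037  0.0039 -0.0068] shift in target axes [29.39 11.71 -2.35]
```

View pics/t2.png

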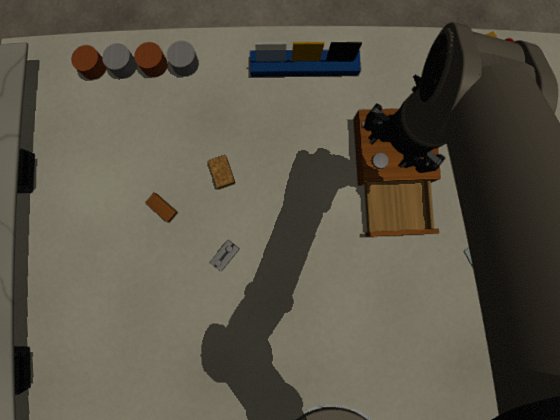

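The drawer is out, spanning about (365–438, 182–237), and the pad at (380,160) is clear. The holder is unmoved at (224,255). I move to it with open fingers and look from the wrist.

```bash
python3 -m crank '[[[4.5,1.8,-0.4],[0,0,0]],[[4.5,1.8,-0.4],[0,0,0]],[[4.5,1.8,-0.4],[0,0,0]],[[4.5,1.8,-0.4],[0,0,0]],[[4.5,1.8,-0.4],[0,0,0]]]' >/dev/null; python3 -m crank '[[[4.5,1.7,0],[0,0,0]],[[2.5,1,0],[0,0,0]],[[0,0,0],[0,0,0]],[[0,0,0],[0,0,0]]]'
python3 - <<'E'
from h import *
plan([.4355,.211,.1],50)
o=monitor.get_obs();p,d=optics.grab_frame("wrist");W=cam("wrist",o)
print(proj(W,[[.4355,.211,.02]]));save("w2",p);np.savez("w2",p=p,d=d,pos=o["tcp_pos"],ori=o["orientation"])
c=cloud(W,d);m=(np.hypot(c[...,0]-.4355,c[...,1]-.211)<.055)&(c[...,2]>.012)&(c[...,2]<.05);P=c[m]
print(len(P),cv2.minAreaRect((P[:,:2]*1000).astype(np.float32)),np.percentile(P[:,2],[5,50,95]))
m2=(m&(c[...,2]>.03)).astype(np.uint8);n,l,s,ce=cv2.connectedComponentsWithStats(m2)
for k in range(1,n):
    if s[k,4]>20: print(ce[k],s[k,4],c[l==k].mean(0))
E
```

```text
clock: 4.85
tcp_pos: [0.4637, 0.185, 0.172]
orientation: [-1.075, -2.951, 0.003]
contact_force: [-0.4, 0.3, -0.1]
grip_width: 0.0696
gripper_force: 0.0
t 4.85 tcp [0.4637 0.185  0.172 ] ydeg 49.99 tilt z [-0.0013 -0.0018 -1.    ] | shift cm [3.83 0.2  7.19] norm 8.15
  turn [-0.0023  0.0001 -0.0003] shift in target axes [3.83 0.18 7.2 ]
[[277.60634308 152.58661635]]
2010 ((435.932373046875, 211.5741729736328), (29.8062744140625, 60.35042953491211), 51.1153678894043) [0.02289327 0.02432665 0.03742382]
[278.72121212 134.3030303 ] 165 [0.42198737 0.22347765 0.03694652]
[278.6433121  173.82802548] 157 [0.4493244  0.20058415 0.03681809]
```

View pics/w2.png

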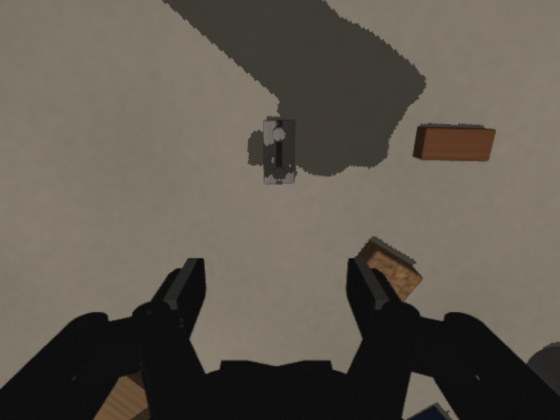

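The wrist view shows the holder aligned with the tool at (279,152), its screws at (279,134) and (279,174); the cork at (390,270) is well clear.

```bash
python3 -m crank '[[[2,0.15,3.5],[0,0,0]],[[1.8,0.15,3.5],[0,0,0]],[[0,0,3.5],[0,0,0]],[[0,0,0],[0,0,0]],[[0,0,0],[0,0,0]]]'
python3 -c "
from h import *
plan([.4358,.2118,.004],50)"
```

```text
clock: 5.4
tcp_pos: [0.4378, 0.2107, 0.0678]
orientation: [-1.082, -2.949, 0.003]
contact_force: [0.2, -0.3, -0.1]
grip_width: 0.0697
gripper_force: 0.0
t 5.4 tcp [0.4378 0.2107 0.0678] ydeg 49.71 tilt z [-8.0e-04 -1.8e-03 -1.0e+00] | shift cm [ 0.23 -0.04  6.38] norm 6.39
  turn [-0.0019  0.0005 -0.0051] shift in target axes [ 0.22 -0.05  6.38]
```

```bash
python3 -m crank '[[[0.1,0,2.5],[0,0,0]],[[0.1,0,2.2],[0,0,0]],[[0,0,1.2],[0,0,0]],[[0,0,0.4],[0,0,0]],[[0,0,0],[0,0,0]]]'
python3 -m crank '[[[0,0,0],[0,0,0]],[[0,0,0],[0,0,0]],[[0,0,0],[0,0,0]],[[0,0,0],[0,0,0]],[[0,0,0],[0,0,0]]]' 2 40
```

```text
clock: 5.9
tcp_pos: [0.4364, 0.2137, 0.0055]
orientation: [1.079, 2.95, 0.001]
contact_force: [0.5, -0.9, 0.1]
grip_width: 0.07
gripper_force: 0.0
clock: 6.4
tcp_pos: [0.436, 0.2141, 0.0056]
orientation: [1.078, 2.95, 0.001]
contact_force: [-0.8, -1.6, 6.4]
grip_width: 0.0288
gripper_force: 39.8
```

```bash
python3 -m crank '[[[0,0,-2],[0,0,0]],[[0,0,-4],[0,0,0]],[[0,0,-4],[0,0,0]],[[0,0,-2],[0,0,0]],[[0,0,0],[0,0,0]]]'
python3 - <<'E'
from h import *
z=np.load("t2.npz");c=cloud(cam("top"),z["d"])
reg=(c[...,0]<.582)&(c[...,0]>.44)&(c[...,1]<-.05)&(c[...,1]>-.26)
fl=reg&(abs(c[...,2]-.01)<.005)&(z["p"][...,0].astype(int)-z["p"][...,2]>35)
print("floor",fl.sum(),cv2.minAreaRect((c[fl][:,:2]*1000).astype(np.float32)),np.percentile(c[fl][:,2],[5,50,95]))
for a,b,n in((.046,.06,"panel"),(.03,.04,"side")):
    m=reg&(c[...,2]>a)&(c[...,2]<b)&(c[...,0]<.572);print(n,m.sum(),cv2.minAreaRect((c[m][:,:2]*1000).astype(np.float32)),np.median(c[m][:,2]))
plan([.5295,-.1525,.13],91)
E
```

```text
clock: 6.9
tcp_pos: [0.4373, 0.2149, 0.1278]
orientation: [1.077, 2.948, 0.008]
contact_force: [0.2, 0.9, -1.7]
grip_width: 0.029
gripper_force: 40.5
floor 2416 ((524.9649047851562, -155.08291625976562), (109.71430969238281, 117.15191650390625), 0.8920317888259888) [0.00771092 0.01007485 0.01246208]
panel 338 ((474.60113525390625, -154.4360809326172), (10.901907920837402, 142.44815063476562), 1.8584601879119873) 0.05176503509364999
side 294 ((520.0552368164062, -152.79132080078125), (102.92095947265625, 140.78941345214844), 0.14261433482170105) 0.03382716781549233
t 6.9 tcp [0.4373 0.2149 0.1278] ydeg 49.84 tilt z [ 0.0049  0.0038 -1.    ] | shift cm [-30.74 -22.13  -0.32] norm 37.88
  turn [ 0.0053  0.0034 -0.7183] shift in target axes [ -8.58 -36.9   -0.22]
```

```bash
python3 -m crank '[[[-3.8,-2.8,0],[0,0,0]],[[-3.8,-2.8,0],[0,0,0]],[[-3.8,-2.8,0],[0,0,0]],[[-3.8,-2.8,0],[0,0,0]],[[-3.8,-2.8,0],[0,0,0]]]' >/dev/null
python3 -m crank '[[[-3.8,-2.8,0],[0,0,0]],[[-3.8,-2.8,0],[0,0,0]],[[-3.8,-2.6,0],[0,0,0]],[[0,0,0],[0,0,-0.12]],[[0,0,0],[0,0,-0.12]]]'
python3 -m crank '[[[0,0,0],[0,0,-0.12]],[[0,0,0],[0,0,-0.12]],[[0,0,0],[0,0,-0.12]],[[0,0,0],[0,0,-0.12]],[[0,0,0],[0,0,0]]]'
python3 - <<'E'
from h import *
plan([.5293,-.153,.07],91)
o=monitor.get_obs();p,d=optics.grab_frame("wrist");W=cam("wrist",o);save("w3",p);np.savez("w3",p=p,d=d,pos=o["tcp_pos"],ori=o["orientation"])
print(proj(W,[o["tcp_pos"]+[0,0,.015]]))
E
```

```text
clock: 7.9
tcp_pos: [0.5237, -0.1538, 0.1232]
orientation: [-0.715, -3.057, 0.002]
contact_force: [-0.1, 0.1, -1.8]
grip_width: 0.0291
gripper_force: 40.4
clock: 8.4
tcp_pos: [0.5238, -0.1517, 0.1234]
orientation: [0.032, -3.139, -0.001]
contact_force: [0.1, 0.6, -2.1]
grip_width: 0.0292
gripper_force: 40.4
t 8.4 tcp [ 0.5238 -0.1517  0.1234] ydeg 91.16 tilt z [-2.2e-03  7.0e-04 -1.0e+00] | shift cm [-0.56 -0.15  5.34] norm 5.37
  turn [ 0.0008 -0.0022  0.0027] shift in target axes [-0.55 -0.14  5.34]
[[275.28952682 279.36090469]]
```

View pics/w3.png

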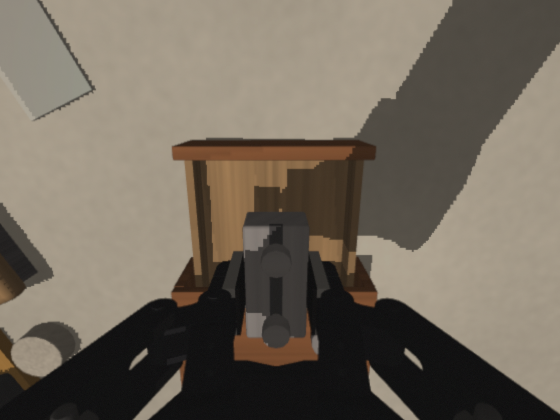

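The wrist view shows the holder level between the pads (front edge about row 212–224, screws at (276,260) and (276,328)) over the open drawer. I check its offset and pitch from depth.

Run:
```python
from h import *
w=np.load("w3.npz");W=cam("wrist",dict(tcp_pos=w["pos"],orientation=w["ori"]));c=cloud(W,w["d"])
R=Ro.from_rotvec(w["ori"]).as_matrix();L=(c-w["pos"])@R*1000
for r0 in range(206,346,6): print(r0,*[np.round(L[r0,x],1).tolist() for x in (253,276,300)])
fl=(abs(c[...,2]-.01)<.008)&(abs(c[...,0]-.53)<.06)&(abs(c[...,1]+.153)<.08);fl[:,:]&=(w["p"][...,0].astype(int)-w["p"][...,2]>35)
print(fl.sum(),c[fl].min(0),c[fl].max(0),np.median(c[fl][:,2]))
```

```text
206 [-2.5, -19.6, 110.3] [-3.2, 0.5, 112.4] [-2.8, 21.5, 111.2]
212 [28.2, -11.3, 2.6] [28.9, 0.4, 0.5] [28.9, 12.4, 0.7]
218 [28.4, -10.6, -7.0] [28.5, 0.4, -7.4] [28.8, 11.7, -8.0]
224 [29.0, -9.9, -16.7] [28.9, 0.3, -16.3] [28.4, 11.2, -15.1]
230 [26.3, -10.0, -17.1] [26.9, 0.3, -18.4] [26.8, 11.0, -18.3]
236 [23.9, -9.9, -18.2] [23.7, 0.3, -17.8] [24.2, 11.0, -18.9]
242 [20.9, -10.0, -18.1] [21.1, 0.3, -18.6] [21.0, 11.1, -18.2]
248 [18.1, -10.1, -18.3] [23.3, 0.3, -29.4] [18.3, 11.2, -18.7]
254 [14.9, -10.2, -17.9] [21.8, 0.3, -31.8] [15.6, 11.2, -19.4]
260 [11.9, -10.2, -18.0] [19.2, 0.3, -32.1] [12.2, 11.3, -18.6]
266 [9.1, -10.2, -18.5] [16.5, 0.3, -32.2] [9.6, 11.3, -19.4]
272 [6.1, -10.3, -18.8] [13.0, 0.3, -30.9] [5.9, 11.5, -18.4]
278 [2.7, -10.4, -18.3] [3.6, 0.3, -19.7] [2.8, 11.5, -18.4]
284 [-0.4, -10.5, -18.3] [-0.3, 0.3, -18.6] [-0.6, 11.7, -18.0]
290 [-3.7, -10.5, -18.3] [-3.3, 0.3, -18.8] [-3.8, 11.7, -18.2]
296 [-7.4, -10.7, -17.6] [-7.3, 0.4, -17.8] [-7.4, 11.8, -17.7]
302 [-9.6, -10.6, -19.2] [-10.6, 0.4, -17.8] [-10.4, 11.9, -18.0]
308 [-13.8, -10.8, -18.1] [-13.1, 0.4, -19.0] [-13.6, 11.9, -18.3]
314 [-16.9, -10.8, -18.4] [-13.8, 0.3, -22.6] [-16.7, 12.0, -18.7]
320 [-19.9, -10.8, -19.1] [-12.1, 0.3, -29.1] [-19.9, 12.0, -19.1]
326 [-23.7, -10.9, -18.6] [-13.6, 0.3, -31.2] [-24.2, 12.2, -18.0]
332 [-26.6, -10.9, -19.3] [-17.2, 0.3, -30.7] [-27.2, 12.2, -18.6]
338 [-99.8, -18.2, 61.6] [-19.6, 0.3, -31.6] [-98.8, 19.9, 60.4]
344 [-104.2, -18.2, 59.8] [-22.7, 0.3, -31.8] [-104.8, 20.1, 60.4]
5748 [ 0.48598775 -0.23164469  0.00201414] [ 0.58204645 -0.07373748  0.01672516] 0.012229940162138159
```

```bash
python3 -m crank '[[[-0.3,-0.1,2],[0,0,0]],[[-0.25,-0.05,2.5],[0,0,0]],[[0,0,2],[0,0,0]],[[0,0,0],[0,0,0]],[[0,0,0],[0,0,0]]]'
python3 -c "
from h import *
plan([.5293,-.153,.0156],91)"
```

```text
clock: 8.95
tcp_pos: [0.5299, -0.1532, 0.0595]
orientation: [0.028, -3.14, -0.0]
contact_force: [-0.2, 0.5, -1.3]
grip_width: 0.029
gripper_force: 40.4
t 8.95 tcp [ 0.5299 -0.1532  0.0595] ydeg 91.0 tilt z [-0.0014  0.     -1.    ] | shift cm [0.06 0.02 4.39] norm 4.39
  turn [ 0.0001 -0.0014  0.0001] shift in target axes [0.06 0.02 4.39]
```

```bash
python3 -m crank '[[[0,0,1.7],[0,0,0]],[[0,0,1.3],[0,0,0]],[[0,0,0.7],[0,0,0]],[[0,0,0.3],[0,0,0]],[[0,0,0],[0,0,0]]]'
python3 -m crank '[[[0,0,0.15],[0,0,0]],[[0,0,0.1],[0,0,0]],[[0,0,0],[0,0,0]],[[0,0,0],[0,0,0]]]'
```

```text
clock: 9.45
tcp_pos: [0.5303, -0.1532, 0.0197]
orientation: [0.03, -3.141, -0.0]
contact_force: [0.1, 0.2, -1.2]
grip_width: 0.0288
gripper_force: 40.4
clock: 9.85
tcp_pos: [0.5304, -0.1533, 0.0175]
orientation: [-0.03, 3.141, 0.0]
contact_force: [0.9, 0.3, -1.0]
grip_width: 0.0289
gripper_force: 40.4
```

```bash
python3 -m crank '[[[0,0,0.1],[0,0,0]],[[0,0,0.05],[0,0,0]],[[0,0,0],[0,0,0]],[[0,0,0],[0,0,0]]]'
```

```text
clock: 10.25
tcp_pos: [0.5303, -0.1532, 0.0158]
orientation: [0.03, -3.141, -0.0]
contact_force: [-1.3, 0.4, -1.8]
grip_width: 0.0293
gripper_force: 40.4
```

```bash
python3 -m crank '[[[0,0,0.05],[0,0,0]],[[0,0,0],[0,0,0]],[[0,0,0],[0,0,0]]]'
```

```text
clock: 10.55
tcp_pos: [0.5304, -0.1532, 0.0157]
orientation: [-0.03, 3.141, 0.0]
contact_force: [-1.2, 0.9, 6.2]
grip_width: 0.0286
gripper_force: 41.2
```

The holder touches the floor at 6 N, so I release by a small opening and rise.

```bash
python3 -m crank '[[[0,0,0],[0,0,0]],[[0,0,0],[0,0,0]],[[0,0,0],[0,0,0]],[[0,0,0],[0,0,0]]]' 4.8
python3 -m crank '[[[0,0,-1],[0,0,0]],[[0,0,-2],[0,0,0]],[[0,0,-3],[0,0,0]],[[0,0,-4],[0,0,0]],[[0,0,-4],[0,0,0]]]'
python3 -m crank '[[[4,0,-2],[0,0,0]],[[4,2,0],[0,0,0]],[[4,2,0],[0,0,0]],[[0,0,0],[0,0,0]],[[0,0,0],[0,0,0]]]'
python3 - <<'E'
from h import *
o=monitor.get_obs();p,d=optics.grab_frame("wrist");W=cam("wrist",o);save("w4",p)
q,e=optics.grab_frame("scene");save("s4",q);c=cloud(cam("scene"),e)
print(proj(W,[[.53,-.153,.03]]))
m=(abs(c[...,0]-.53)<.045)&(abs(c[...,1]+.153)<.05)&(c[...,2]>.025)&(c[...,2]<.06);P=c[m]
print(m.sum(),cv2.minAreaRect((P[:,:2]*1000).astype(np.float32)) if m.sum() else 0,np.percentile(P[:,2],[5,50,95]) if m.sum() else 0)
save("v4",np.hstack([p[::1,80:480],cv2.resize(q[100:310,60:260],(400,420))]))
E
```

```text
clock: 10.95
tcp_pos: [0.5304, -0.1532, 0.0152]
orientation: [-0.03, 3.141, -0.0]
contact_force: [0.9, -0.3, 0.1]
grip_width: 0.0482
gripper_force: 0.0
clock: 11.45
tcp_pos: [0.5299, -0.1533, 0.1572]
orientation: [0.03, -3.141, -0.0]
contact_force: [0.8, -0.2, -0.1]
grip_width: 0.0483
gripper_force: 0.0
clock: 11.95
tcp_pos: [0.4092, -0.1153, 0.1761]
orientation: [-0.031, 3.14, 0.001]
contact_force: [0.7, -0.5, -0.1]
grip_width: 0.048
gripper_force: 0.0
[[238.92697097 298.01990183]]
253 ((531.6788330078125, -151.52236938476562), (61.15974807739258, 32.55106735229492), 2.7017571926116943) [0.02706258 0.03226442 0.04545502]
```

View pics/v4.png

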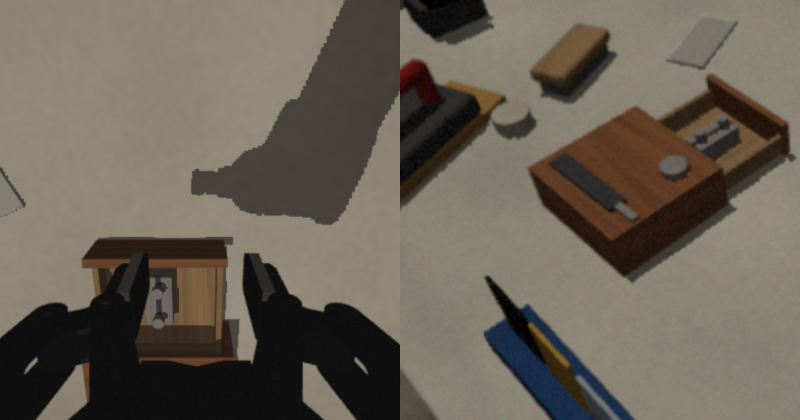

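The holder stands flat in the open drawer with its screws up: wrist half (160,300), scene half (717,135). The file is undisturbed on the box top and the robot is clear.

```bash
python3 -c "
from bench import r
print(r.hand_in())"
```

```text
the job is handed in; nothing more can be done
None
```

The pad was pressed, the drawer sprang out, and the file holder was set down flat in it with its thumbscrews up. The drawer is still open, and the job was handed in at about 12 s; no verdict came back.

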